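# Isolate and vent a valve stand by hand

## Task

Make the valve stand safe for service: push the red shut-off knob all the way down so that it stays down, and never press the double-solenoid valve's overrides before that. Then vent this valve (the one with a black coil and a blue override button at both ends): hold its override at the end nearest the robot fully down for a good second and let it spring back up, then do the same at the far end, which leaves the spool at home. Leave the single-solenoid valve's override alone, and do not lift or disturb the loose parts on the stand and the bench.

Things in the scene. Friction and masses are not known exactly. Their poses are not given: they have to be found in the camera images.
- stand: valve stand, fixed to the bench, piped from below: plate 270 mm (x) by 330 mm (y), 10 mm thick, with three valve stations at y = 0, -50, -100 mm, a gauge with its dial up (y = 52 mm, top at 77 mm; falls to zero as the knob goes down) and the yellow shut-off valve (y = 112 mm). Origin under the plate's centre on the bench; x away from the robot, yaw up to 0.35 rad; the red knob is its tallest part
- lockout_top (a point): centre of the top face of the red shut-off knob, moving with it, z up: knob 38 mm across and 22 mm thick, flat top 32 mm across; 135 mm above the bench when up, 123 mm when down. The 54 mm square yellow valve and its black bonnet stay below it
- lockout (a joint): how far the red knob is pushed down, in metres: 0 up (air on), 0.012 fully down against its stop (air off). It slides straight down with about 6 N of friction, has no spring and stays where it is left
- double_valve: double-solenoid valve, fixed on one of the three stations (which one varies): white body 90 x 46 x 40 mm, a grey pilot housing and a black coil at both ends, 228 mm long in all. Origin under the centre of the white body, 45 mm above the bench; x along the valve, away from the robot, yaw as the stand. Overrides at x = -64 mm (near) and +64 mm (far), y = 0
- near_button_top (a point): override of the double-solenoid valve at the end nearest the robot: blue, 14 mm across, standing 9 mm proud of the flat top of its grey pilot housing (42 mm wide). Site at the centre of its top face, moving with it, z up; 92 mm above the bench when up
- near_button (a joint): how far the near override is pressed, in metres: 0 up, 0.004 fully down. Travel 4 mm; the spring takes about 2 N to start and 5.5 N when fully down, and pushes the button back up when released
- far_button_top (a point): override of the double-solenoid valve at the end farthest from the robot: blue, 14 mm across, standing 9 mm proud of the flat top of its grey pilot housing (42 mm wide). Site at the centre of its top face, moving with it, z up; 92 mm above the bench when up
- far_button (a joint): how far the far override is pressed, in metres: 0 up, 0.004 fully down. Travel 4 mm; the spring takes about 2 N to start and 5.5 N when fully down, and pushes the button back up when released
- single_valve: single-solenoid valve, fixed on another station: the same white body, but pilot housing, coil and blue override only at the end nearest the robot, and a short grey cap at the other. Origin and axes as the double valve; its override, to be left alone, lies at x = -64 mm
- single_button (a joint): how far the single valve's override is pressed, in metres: 0 up, 0.004 down; to be left alone
- blank_plate: a flat steel blanking plate, 90 x 46 x 8 mm, fixed on the remaining station; origin under its centre
- straight_fitting: a straight push-in fitting, upright, 23 mm across and 42 mm tall, grey with a brass thread and orange ring, standing loose on the stand's plate in front of the shut-off valve (towards the robot). Loose, a bystander; origin at its underside
- elbow_fitting: a grey elbow push-in fitting with an orange ring, 35 mm tall, standing loose on the plate in front of the gauge. Loose, a bystander; origin at its underside
- silencer: a copper-coloured silencer, 25 mm across and 42 mm tall, standing loose on the plate behind the shut-off valve. Loose, a bystander; origin at its underside
- carton: a closed cardboard carton 85 x 130 x 45 mm lying on the bench. Loose, a bystander; origin at its underside
- pliers: pliers 175 mm long with one red and one black grip, lying on the bench. Loose, a bystander; origin at its underside
- hex_keys: a yellow holder with five hex keys, 28 x 75 x 18 mm plus the keys (100 mm), lying on the bench. Loose, a bystander; origin at its underside
- spare_regulator: a spare filter regulator standing upright on the bench, 50 x 56 mm, 133 mm tall. Loose, a bystander; origin at its underside
- marker: a white marker pen with a blue cap, 120 mm long, 18 mm thick, lying on the bench. Loose, a bystander; origin at its underside

How it is judged:
By the outcome, as a careful person would: the job done as asked, in the order asked, and still so for the second after the job is handed in, with the robot touching nothing.
It also fails if it takes over 45 s, if anything falls off the work surface, if the arm or the gripper's body presses on something with over 40 N, if the wrist force passes 120 N, or if a joint passes its speed limit or range.

## Robot

A 6-joint arm with a two-finger parallel gripper is mounted at the origin on the work surface. World frame = base frame: x ahead of the robot, y to its left, z up, the work surface at z = 0. Lengths are in mm, angles in rad, forces in N, time in s.
With the tool pointing down it reaches from about 300 to 750 mm from the base axis. Payload 8.5 kg.
Tool frame: the origin (TCP) lies at the very end of the fingers, on their centre line; the grasp point (between the pads) lies 19 mm behind it; z points along the fingers, y is the line along which they close (so a half turn about z gives the same grasp; the last joint's range is limited). The gripper opens to 85 mm and grips with 20 to 120 N. Pads are 22 mm wide; open, the fingers measure 114 mm over their backs; the gripper's body (76 mm by 85 mm) begins 54 mm behind the grasp point. The pads swing forward as they close: fully open they stand 13 mm farther back than shut.
Start: joints at [-1.525, 0.381, 1.297, -0, 1.464, -0.215], TCP at [141.814, -531.384, 231.322] pointing down, gripper open.
Joint ranges: [-3.11, 3.11], [-0.89, 2.33], [0.22, 2.48], [-1.42, 4.56], [0.17, 2.85], [-2.88, 2.88]. Speed limits (rad/s): [2.39, 2.39, 3.14, 3.14, 3.14, 3.14].

## Interface

Orientations are given as a unit quaternion [w, x, y, z].
In Python, from station import sensors, cams, job_done, finder gives the robot as it stands.
- The arm moves only by the shell command python3 -m creep 'ROWS' [FORCE]. ROWS is JSON, a list of rows, each an object of numbers: "tx", "ty", "tz": the shift along the tool's x, y, z as a fraction of full scale; "wx", "wy", "wz": the turn, a rotation vector about the tool's x, y, z as a fraction of full scale; "claw": the finger opening in mm, from 0 to 85.4. In form: [{"tx": .., "ty": .., "tz": .., "wx": .., "wy": .., "wz": .., "claw": ..}, ...]. A call has 1 to 10 rows; each row is the pose to reach, as a shift and turn from the pose commanded when the call began, along the tool's axes at that moment; what a row does not reach only later rows make up. Full scale, the value 1, is 0.15 m for a shift and 45 degrees for a turn. A row lasts 1/10 s, in which the tool goes at most 50 mm and 8.59 degrees, less where a joint would pass 70% of its speed; a pose out of reach is approached as far as the arm can. A call with a number of a shift or a turn outside -1 to 1 is refused whole. A call with a gripper value outside its range is refused whole. The fingers move at their own pace and stop on an object; FORCE is the grip in N (left out, the last holds). Time passes only in rows, so rows that repeat a pose let the fingers close. It gives the time, the measured TCP pose, the force, the opening and the grip force at its end, in the units of the state.
- sensors.get_state(): the state, without advancing time (a new reading comes with each control period).
- cams.grab_frame(name): name is "scene" or "top" or "wrist"; returns the picture (420x560x3 uint8, blue, green, red); there is no depth.
- cams.get_calibration(name): a dict with "K" (3x3 intrinsics, pixels), "origin" and "orientation" of the camera in the world. Camera axes: x right, y down, z forward; pixel columns grow to the right and rows downward; lengths in mm; the calibration is good to about 2 mm. A picture is of the moment at which its call begins: read the wrist's pose just before it. get_calibration takes no time and is no camera call; for the wrist camera it gives the pose at the moment of the call.
- job_done(): hands the job in; it is judged then, once.
Trained networks look in the newest picture that a camera, given by its name, has taken for a name from the list of things; names that differ only in an ending like _2 or _b are one class to them, and where a whole thing is asked for, a point or a joint stands for the part that bears it (a point fixed in the world has none). Each returns a list of dicts, best first, with "confidence" (0 to 1); they miss things now and then, are a little off and sometimes report something else, mostly with a low value. They report only what shows in the picture. A call takes as long as a camera call.
- finder.search_frame(camera, label): "rect" ([left, top, right, bottom] in pixels, round what is visible of it).
- finder.silhouettes(camera, label): "mask" (420x560 bool, what is visible of it) and "rect" ([left, top, right, bottom] in pixels, round what is visible of it).
The state is a dict: "clock": time; "joints": joint angles; "qd": joint speeds; "effort": joint torques, N m; "tcp_pos": TCP position; "eef_rot": TCP orientation; "force": force on the tool from outside, world axes, zero at the start; "moment": the same for the moment, N m; "gripper_width": finger opening in mm; "gripper_force": force on a finger pad.
Only numpy, scipy, OpenCV 4.12 (cv2) and the standard library are available. Lean on these libraries where they do the work, as an engineer would, in place of code of your own. Each camera call takes 0.05 s, during which the arm holds its last target. There are 200 camera calls.

## Working session

There is one attempt and no reset: what is moved stays moved. The work goes in short steps, Python scripts to look and compute and a shell command to move; the robot and the scene stay as the last step left them, time stands still between calls to the robot, and variables do not carry over. Pictures are saved under pics/ and viewed, at most 10 in all, crops included, and the job is handed in when it is done.

```bash
mkdir -p pics; ls
cat > h.py <<'E'
import numpy as np,cv2
from scipy.spatial.transform import Rotation as R
from station import sensors,cams,finder
def q(o): return R.from_quat([o[1],o[2],o[3],o[0]])
def ray(c,uv):
    d=np.linalg.inv(c["K"])@np.array([uv[0],uv[1],1.]); return np.array(c["origin"],float),q(c["orientation"]).apply(d/np.linalg.norm(d))
def plane(c,uv,z):
    o,d=ray(c,uv); return o+d*(z-o[2])/d[2]
def tri(rs):
    A=sum(np.eye(3)-np.outer(d,d) for o,d in rs); b=sum((np.eye(3)-np.outer(d,d))@o for o,d in rs); return np.linalg.solve(A,b)
def proj(c,p):
    v=np.array(c["K"])@q(c["orientation"]).inv().apply(np.array(p)-np.array(c["origin"])); return v[:2]/v[2]
E
python3 - <<'E'
from h import *
s=sensors.get_state(); print(s['clock'],s['tcp_pos'],s['eef_rot'],s['force'])
for n in("top","scene"):
    im=cams.grab_frame(n); cv2.imwrite(f"pics/{n}0.png",im); c=cams.get_calibration(n); print(n,c)
    for l in("lockout_top","near_button_top","far_button_top","double_valve","single_valve","blank_plate","stand"):
        print(l,[(np.round(d['rect']).tolist(),round(d['confidence'],2)) for d in finder.search_frame(n,l)[:3]])
print(sensors.get_state()['clock'])
E
```

```text
pics
0.0 [ 141.79166743 -531.1020578   230.71212282] [-7.23204973e-04  9.91513081e-01  1.30004936e-01  5.80208266e-05] [0.37102067 0.08927813 0.51459577]
top {'K': array([[393.17420823,   0.        , 273.15513011],
       [  0.        , 393.17420823, 216.24156724],
       [  0.        ,   0.        ,   1.        ]]), 'origin': array([ 316.00165803,   23.08064417, 1395.1376489 ]), 'orientation': array([ 0.05497207, -0.70477786,  0.70519902, -0.05441127])}
lockout_top [([139.0, 231.0, 155.0, 283.0], 0.49), ([241.0, 199.0, 248.0, 214.0], 0.48), ([139.0, 178.0, 183.0, 216.0], 0.29)]
near_button_top []
far_button_top []
double_valve [([294.0, 165.0, 316.0, 231.0], 0.9)]
single_valve [([281.0, 183.0, 302.0, 235.0], 0.72)]
blank_plate [([270.0, 193.0, 284.0, 218.0], 0.58)]
stand [([226.0, 163.0, 331.0, 254.0], 0.95), ([240.0, 182.0, 244.0, 192.0], 0.19)]
scene {'K': array([[440.10462315,   0.        , 277.76402158],
       [  0.        , 440.10462315, 202.76065118],
       [  0.        ,   0.        ,   1.        ]]), 'origin': array([ 976.32224019, -754.06282737,  986.83316289]), 'orientation': array([-0.37827224,  0.88790203,  0.24288111, -0.0977183 ])}
lockout_top [([293.0, 178.0, 306.0, 191.0], 0.51)]
near_button_top [([109.0, 308.0, 155.0, 341.0], 0.15)]
far_button_top []
double_valve [([236.0, 229.0, 318.0, 264.0], 0.71)]
single_valve [([242.0, 220.0, 304.0, 244.0], 0.66)]
blank_plate [([272.0, 217.0, 304.0, 232.0], 0.52), ([293.0, 178.0, 305.0, 191.0], 0.51), ([151.0, 332.0, 186.0, 367.0], 0.18)]
stand [([223.0, 177.0, 342.0, 295.0], 0.61)]
0.8
```

Run:
```python
from h import *
t=cv2.imread("pics/top0.png")[140:275,200:350];s=cv2.imread("pics/scene0.png")[160:310,205:360]
a=cv2.resize(t,None,fx=2.7*1,fy=2.7,interpolation=cv2.INTER_CUBIC);b=cv2.resize(s,(390,377),interpolation=cv2.INTER_CUBIC)
o=np.zeros((380,800,3),np.uint8);o[:a.shape[0],:a.shape[1]]=a;o[:377,408:798]=b;cv2.imwrite("pics/c0.png",o)
ct=cams.get_calibration("top");cs=cams.get_calibration("scene")
print("knob top",plane(ct,(244.5,206.5),130),"tri",tri([ray(ct,(244.5,206.5)),ray(cs,(299.5,184))]))
print("dv",plane(ct,(305,198),75),tri([ray(ct,(305,198)),ray(cs,(277,246))]))
for uv in((226,163),(331,254),(278,208)): print(plane(ct,uv,10))
```

```text
knob top [545.78300055 117.706841   130.        ] tri [547.68642973 118.89136021 126.96790537]
dv [585.19180767 -84.95847439  75.        ] [588.01861854 -83.01982492  74.43648943]
[728.63758957 195.8061355   10.        ]
[ 397.8475124  -178.98593624   10.        ]
[562.04399935   6.77715441  10.        ]
```

View pics/c0.png

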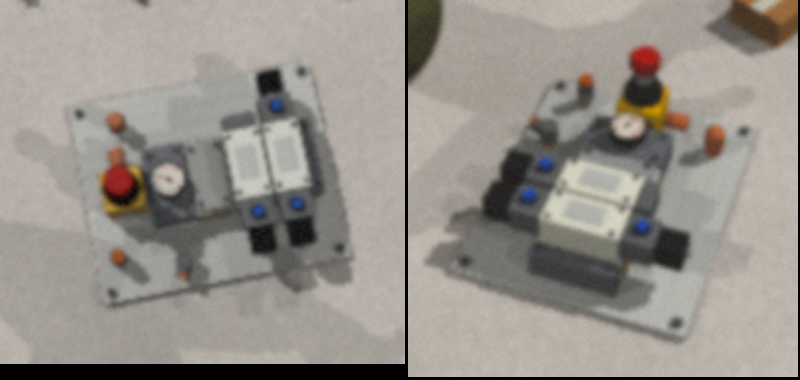

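View pics/scene0.png

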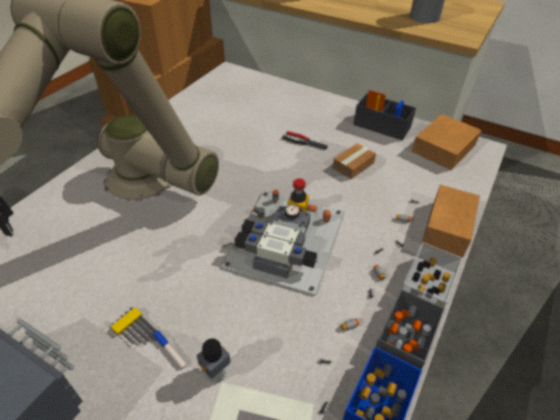

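The pictures show the red knob at top ≈(244,206). The double valve is the outermost (right) one, with blue overrides at top ≈(310,215) near and (302,179) far; the single valve is next to it.

```bash
cat >> h.py <<'E'
def blobs(im,kind,roi,mina=6):
    b,g,r=[im[...,i].astype(int) for i in range(3)]
    m=((b-r>35)&(b-g>20)) if kind=="blue" else ((r-b>60)&(r-g>60)&(g<70))
    k=np.zeros_like(m);x0,y0,x1,y1=roi;k[y0:y1,x0:x1]=1
    n,_,st,ce=cv2.connectedComponentsWithStats((m&k).astype(np.uint8))
    return [(np.round(ce[i],1),st[i][4]) for i in range(1,n) if st[i][4]>=mina]
E
python3 - <<'E'
from h import *
ct=cams.get_calibration("top");cs=cams.get_calibration("scene")
T=cv2.imread("pics/top0.png");S=cv2.imread("pics/scene0.png")
for k in("blue","red"): print(k,blobs(T,k,(225,150,335,260)),blobs(S,k,(220,175,345,300)))
B=[x[0] for x in blobs(T,"blue",(225,150,335,260))]
for u in B: print(u,plane(ct,u,92))
for u,_ in blobs(S,"blue",(220,175,345,300)): print("s",plane(cs,u,92))
for u,_ in blobs(T,"red",(225,150,335,260)): print("r",plane(ct,u,133))
for u,_ in blobs(S,"red",(220,175,345,300)): print("rs",plane(cs,u,130))
print("reg",plane(cs,(210,357),70), "view dir", q(sensors.get_state()['eef_rot']).as_matrix())
cw=cams.get_calibration("wrist");print(cw, q(cw['orientation']).as_matrix())
E
```

```text
blue [(array([302. , 178.5]), np.int32(16)), (array([309.8, 214.8]), np.int32(17)), (array([295.2, 217.5]), np.int32(18))] [(array([259.1, 224.5]), np.int32(27)), (array([252.5, 237.1]), np.int32(27)), (array([297.6, 249.4]), np.int32(30))]
red [(array([243.5, 206.3]), np.int32(91))] [(array([299. , 183.3]), np.int32(83))]
[302.  178.5] [649.43071726 -74.2335044   92.        ]
[309.8 214.8] [524.23133505 -98.92722072  92.        ]
[295.2 217.5] [515.0968625 -49.8449343  92.       ]
s [515.58174963 -51.83158163  92.        ]
s [ 525.07485183 -100.55426297   92.        ]
s [650.53417526 -75.92375312  92.        ]
r [545.90324203 120.75183769 133.        ]
rs [547.60773927 119.02662543 130.        ]
reg [ 623.55192055 -427.62504911   70.        ] view dir [[ 9.66196339e-01  2.57807357e-01 -1.52104082e-05]
 [ 2.57807358e-01 -9.66196338e-01  4.72749263e-05]
 [-2.50841693e-06 -4.95982159e-05 -9.99999999e-01]]
{'K': array([[311.28821662,   0.        , 279.11637369],
       [  0.        , 311.28821662, 212.39544075],
       [  0.        ,   0.        ,   1.        ]]), 'origin': array([ 217.74852383, -511.04600134,  374.34215394]), 'orientation': array([ 0.12480042,  0.78314304, -0.60156973, -0.09605047])} [[ 2.57776334e-01 -9.18256016e-01 -3.00594829e-01]
 [-9.66204573e-01 -2.45077428e-01 -7.99110574e-02]
 [-2.90198155e-04  3.11035278e-01 -9.50398323e-01]]
```

```bash
python3 -m creep '[{"tx":0.23,"ty":-0.22,"claw":0},{"tx":0.46,"ty":-0.44,"claw":0},{"tx":0.7,"ty":-0.66,"claw":0},{"tx":0.93,"ty":-0.87,"claw":0},{"tx":0.93,"ty":-0.87,"claw":0}]' 60
python3 -m creep '[{"tx":0.23,"ty":-0.22,"claw":0},{"tx":0.46,"ty":-0.44,"claw":0},{"tx":0.7,"ty":-0.66,"claw":0},{"tx":0.93,"ty":-0.87,"claw":0},{"tx":0.93,"ty":-0.87,"claw":0}]'
python3 -m creep '[{"tx":0.23,"ty":-0.22,"claw":0},{"tx":0.46,"ty":-0.44,"claw":0},{"tx":0.7,"ty":-0.66,"claw":0},{"tx":0.93,"ty":-0.87,"claw":0},{"tx":0.93,"ty":-0.87,"claw":0}]'
```

```text
invalid input at $[0]: expected keys tx, ty, tz, wx, wy, wz, claw
invalid input at $[0]: expected keys tx, ty, tz, wx, wy, wz, claw
invalid input at $[0]: expected keys tx, ty, tz, wx, wy, wz, claw
```

```bash
python3 -m creep '[{"tx":0.23,"ty":-0.22,"tz":0,"wx":0,"wy":0,"wz":0,"claw":0},{"tx":0.46,"ty":-0.44,"tz":0,"wx":0,"wy":0,"wz":0,"claw":0},{"tx":0.7,"ty":-0.66,"tz":0,"wx":0,"wy":0,"wz":0,"claw":0},{"tx":0.93,"ty":-0.87,"tz":0,"wx":0,"wy":0,"wz":0,"claw":0},{"tx":0.93,"ty":-0.87,"tz":0,"wx":0,"wy":0,"wz":0,"claw":0}]' 60
python3 -m creep '[{"tx":0.23,"ty":-0.22,"tz":0,"wx":0,"wy":0,"wz":0,"claw":0},{"tx":0.46,"ty":-0.44,"tz":0,"wx":0,"wy":0,"wz":0,"claw":0},{"tx":0.7,"ty":-0.66,"tz":0,"wx":0,"wy":0,"wz":0,"claw":0},{"tx":0.93,"ty":-0.87,"tz":0,"wx":0,"wy":0,"wz":0,"claw":0},{"tx":0.93,"ty":-0.87,"tz":0,"wx":0,"wy":0,"wz":0,"claw":0}]'
python3 -m creep '[{"tx":0.23,"ty":-0.22,"tz":0,"wx":0,"wy":0,"wz":0,"claw":0},{"tx":0.46,"ty":-0.44,"tz":0,"wx":0,"wy":0,"wz":0,"claw":0},{"tx":0.7,"ty":-0.66,"tz":0,"wx":0,"wy":0,"wz":0,"claw":0},{"tx":0.93,"ty":-0.87,"tz":0,"wx":0,"wy":0,"wz":0,"claw":0},{"tx":0.93,"ty":-0.87,"tz":0,"wx":0,"wy":0,"wz":0,"claw":0}]'
```

```text
clock: 1.3
tcp_pos: [244.8, -365.3, 231.8]
eef_rot: [-0.0, 0.991, 0.132, 0.0]
force: [-0.2, -0.4, 0.2]
gripper_width: 12.3
gripper_force: 0.0
clock: 1.8
tcp_pos: [345.8, -203.7, 231.6]
eef_rot: [-0.0, 0.991, 0.133, 0.0]
force: [0.3, 1.4, -0.6]
gripper_width: -0.3
gripper_force: 0.0
clock: 2.3
tcp_pos: [447.1, -42.3, 231.2]
eef_rot: [-0.0, 0.991, 0.133, 0.0]
force: [-1.5, -1.2, -0.1]
gripper_width: -0.1
gripper_force: 0.0
```

```bash
cat > m.py <<'E'
from h import *
import sys
c=cams.get_calibration("wrist");im=cams.grab_frame("wrist");cv2.imwrite(f"pics/{sys.argv[1]}.png",im)
s=sensors.get_state();print(s['clock'],np.round(s['tcp_pos'],1),np.round(s['force'],1))
for k,z,kz in(("blue",92,0),("red",135,0)):
    for u,a in blobs(im,k,(0,0,560,420),25): print(k,u,a,np.round(plane(c,u,z),1))
ct=cams.get_calibration("top");cs=cams.get_calibration("scene")
for l in("lockout_top","near_button_top","far_button_top"):
    print(l,[(np.round(d['rect']).tolist(),round(d['confidence'],2)) for d in finder.search_frame("wrist",l)[:3]])
E
python3 m.py w1
```

```text
2.35 [446.1 -44.2 231.1] [-0.6 -1.3  0. ]
blue [309.3 131. ] 231 [513.5 -51.5  92. ]
blue [365.  134.9] 242 [523.2 -99.8  92. ]
red [87.5 20.5] 2053 [544.6 118.3 135. ]
lockout_top []
near_button_top [([359.0, 129.0, 376.0, 144.0], 0.68), ([301.0, 125.0, 315.0, 138.0], 0.42)]
far_button_top [([60.0, 1.0, 131.0, 54.0], 0.66)]
```

View pics/w1.png

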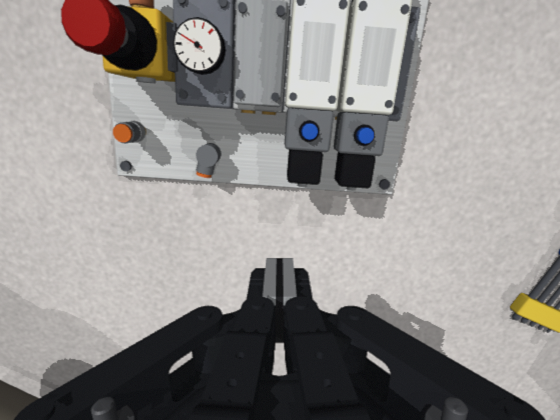

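The wrist view shows the knob at the upper left and the two near overrides at (309,131) single and (365,135) double. All three views agree within 2 mm at the stated heights, so I move over the knob.

```bash
python3 -m creep '[{"tx":0.23,"ty":-0.22,"tz":0,"wx":0,"wy":0,"wz":0,"claw":0},{"tx":0.46,"ty":-0.44,"tz":0,"wx":0,"wy":0,"wz":0,"claw":0},{"tx":0.7,"ty":-0.66,"tz":0.1,"wx":0,"wy":0,"wz":0,"claw":0},{"tx":0.923,"ty":-0.87,"tz":0.2,"wx":0,"wy":0,"wz":0,"claw":0},{"tx":0.923,"ty":-0.87,"tz":0.3,"wx":0,"wy":0,"wz":0,"claw":0},{"tx":0.923,"ty":-0.87,"tz":0.3,"wx":0,"wy":0,"wz":0,"claw":0}]'; python3 m.py w2
```

```text
clock: 3.1
tcp_pos: [544.8, 115.5, 184.2]
eef_rot: [-0.0, 0.992, 0.13, -0.002]
force: [-0.8, 0.0, 0.1]
gripper_width: -0.4
gripper_force: 0.0
3.15 [545.1 115.  185.8] [ 0.4 -0.6 -0.3]
blue [553.9 148.4] 202 [647.  -68.5  92. ]
blue [453.9 291.5] 286 [515.1 -49.1  92. ]
blue [509.6 294.7] 302 [524.6 -97.3  92. ]
red [273.5 227.5] 2394 [548.6 120.6 135. ]
lockout_top [([503.0, 287.0, 520.0, 305.0], 0.65), ([246.0, 200.0, 302.0, 257.0], 0.59)]
near_button_top [([501.0, 286.0, 519.0, 302.0], 0.84), ([1.0, 11.0, 53.0, 123.0], 0.41)]
far_button_top [([550.0, 140.0, 560.0, 158.0], 0.62), ([0.0, 11.0, 50.0, 123.0], 0.51)]
```

View pics/w2.png

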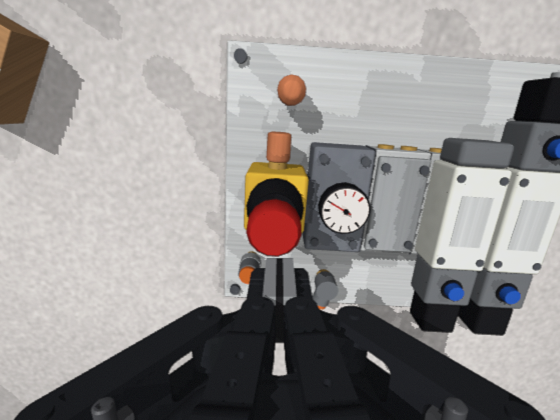

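```bash
python3 -m creep '[{"tx":0.025,"ty":-0.028,"tz":0.15,"wx":0,"wy":0,"wz":0,"claw":0},{"tx":0.025,"ty":-0.028,"tz":0.27,"wx":0,"wy":0,"wz":0,"claw":0},{"tx":0.025,"ty":-0.028,"tz":0.31,"wx":0,"wy":0,"wz":0,"claw":0},{"tx":0.025,"ty":-0.028,"tz":0.34,"wx":0,"wy":0,"wz":0,"claw":0},{"tx":0.025,"ty":-0.028,"tz":0.37,"wx":0,"wy":0,"wz":0,"claw":0},{"tx":0.025,"ty":-0.028,"tz":0.37,"wx":0,"wy":0,"wz":0,"claw":0}]'; python3 -m creep '[{"tx":0,"ty":0,"tz":0.01,"wx":0,"wy":0,"wz":0,"claw":0},{"tx":0,"ty":0,"tz":0.02,"wx":0,"wy":0,"wz":0,"claw":0},{"tx":0,"ty":0,"tz":0.02,"wx":0,"wy":0,"wz":0,"claw":0}]'
```

```text
clock: 3.9
tcp_pos: [548.2, 121.3, 131.5]
eef_rot: [0.0, 0.992, 0.13, 0.001]
force: [-0.2, -0.3, -0.2]
gripper_width: -0.2
gripper_force: 0.0
clock: 4.2
tcp_pos: [548.3, 121.4, 128.5]
eef_rot: [0.0, 0.992, 0.13, 0.001]
force: [-0.6, -0.9, 4.9]
gripper_width: -0.1
gripper_force: 2.1
```

```bash
python3 -m creep '[{"tx":0,"ty":0,"tz":0.01,"wx":0,"wy":0,"wz":0,"claw":0},{"tx":0,"ty":0,"tz":0.02,"wx":0,"wy":0,"wz":0,"claw":0},{"tx":0,"ty":0,"tz":0.03,"wx":0,"wy":0,"wz":0,"claw":0},{"tx":0,"ty":0,"tz":0.03,"wx":0,"wy":0,"wz":0,"claw":0}]';python3 -m creep '[{"tx":0,"ty":0,"tz":0.01,"wx":0,"wy":0,"wz":0,"claw":0},{"tx":0,"ty":0,"tz":0.01,"wx":0,"wy":0,"wz":0,"claw":0}]'
```

```text
clock: 4.6
tcp_pos: [548.3, 121.4, 123.8]
eef_rot: [0.0, 0.992, 0.13, 0.001]
force: [-0.3, -2.0, 4.2]
gripper_width: -0.1
gripper_force: 1.9
clock: 4.8
tcp_pos: [548.3, 121.4, 123.0]
eef_rot: [0.0, 0.992, 0.13, 0.001]
force: [-2.2, -2.4, 10.1]
gripper_width: -0.0
gripper_force: 5.0
```

```bash
python3 -m creep '[{"tx":0,"ty":0,"tz":0.005,"wx":0,"wy":0,"wz":0,"claw":0},{"tx":0,"ty":0,"tz":0.005,"wx":0,"wy":0,"wz":0,"claw":0}]'; python3 -m creep '[{"tx":0,"ty":0,"tz":0.005,"wx":0,"wy":0,"wz":0,"claw":0},{"tx":0,"ty":0,"tz":0.005,"wx":0,"wy":0,"wz":0,"claw":0}]'
```

```text
clock: 5.0
tcp_pos: [548.4, 121.4, 123.0]
eef_rot: [0.0, 0.992, 0.13, 0.001]
force: [-4.3, -2.6, 15.3]
gripper_width: -0.2
gripper_force: 7.7
clock: 5.2
tcp_pos: [548.4, 121.4, 122.8]
eef_rot: [0.0, 0.991, 0.13, 0.002]
force: [-7.0, -3.1, 20.5]
gripper_width: 0.1
gripper_force: 10.5
```

```bash
python3 -m creep '[{"tx":0,"ty":0,"tz":-0.2,"wx":0,"wy":0,"wz":0,"claw":0},{"tx":0,"ty":0,"tz":-0.4,"wx":0,"wy":0,"wz":0,"claw":0},{"tx":-0.2,"ty":0.25,"tz":-0.4,"wx":0,"wy":0,"wz":0,"claw":0},{"tx":-0.4,"ty":0.5,"tz":-0.4,"wx":0,"wy":0,"wz":0,"claw":0},{"tx":-0.53,"ty":0.78,"tz":-0.4,"wx":0,"wy":0,"wz":0,"claw":0},{"tx":-0.53,"ty":0.98,"tz":-0.4,"wx":0,"wy":0,"wz":0,"claw":0},{"tx":-0.53,"ty":0.98,"tz":-0.4,"wx":0,"wy":0,"wz":0,"claw":0}]'; python3 m.py w3
```

```text
clock: 5.9
tcp_pos: [509.5, -43.9, 180.3]
eef_rot: [0.0, 0.992, 0.128, 0.0]
force: [-0.4, -0.4, -0.2]
gripper_width: -0.0
gripper_force: 0.0
5.95 [509.1 -42.  180.1] [-0.3  1.3 -0.9]
blue [378.7  34.9] 477 [648.  -75.3  92. ]
blue [289.9 212.5] 299 [514.4 -51.2  92. ]
blue [352.6 216.1] 302 [524.  -99.6  92. ]
red [ 45.6 114.1] 3446 [549.4 106.  135. ]
lockout_top [([10.0, 82.0, 85.0, 144.0], 0.98)]
near_button_top []
far_button_top [([368.0, 25.0, 392.0, 49.0], 0.8)]
```

View pics/w3.png

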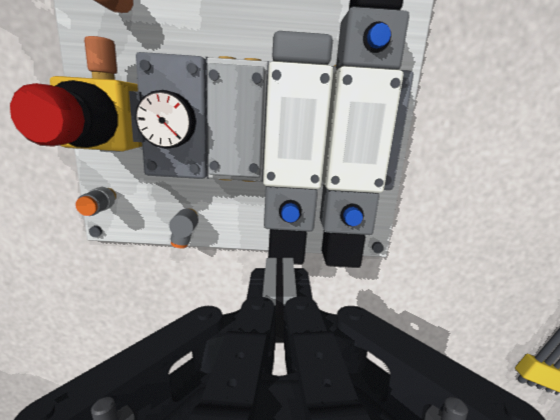

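```bash
python3 -m creep '[{"tx":0,"ty":0.2,"tz":0,"wx":0,"wy":0,"wz":0,"claw":0},{"tx":0,"ty":0.39,"tz":0,"wx":0,"wy":0,"wz":0,"claw":0},{"tx":0,"ty":0.39,"tz":0.2,"wx":0,"wy":0,"wz":0,"claw":0},{"tx":0,"ty":0.39,"tz":0.4,"wx":0,"wy":0,"wz":0,"claw":0},{"tx":0,"ty":0.39,"tz":0.5,"wx":0,"wy":0,"wz":0,"claw":0},{"tx":0,"ty":0.39,"tz":0.5,"wx":0,"wy":0,"wz":0,"claw":0}]'
python3 - <<'E'
from h import *
cs=cams.get_calibration("scene");S=cams.grab_frame("scene");print(blobs(S,"red",(220,150,345,300)),"was 299,183.3; expect shift",proj(cs,(547,120,112))-proj(cs,(547,120,124)))
E
python3 m.py w4
```

```text
clock: 6.7
tcp_pos: [523.1, -95.8, 103.4]
eef_rot: [-0.001, 0.991, 0.131, -0.002]
force: [-0.4, -0.1, 0.4]
gripper_width: -0.1
gripper_force: 0.0
[(array([298.7, 186.8]), np.int32(80))] was 299,183.3; expect shift [-0.1760592   3.02262346]
6.8 [524.4 -96.6 105.8] [0.3 0.6 0.4]
blue [307.9   7.1] 439 [644.1 -76.8  92. ]
blue [197.9 254.4] 605 [515.3 -52.1  92. ]
blue [288.3 254.7] 292 [ 528.1 -100.3   92. ]
red [ 28.2 102.2] 33 [580.2   7.8 135. ]
red [ 22.7 135.8] 55 [568.1   9.5 135. ]
lockout_top []
near_button_top [([277.0, 248.0, 299.0, 270.0], 0.8)]
far_button_top [([294.0, 0.0, 328.0, 16.0], 0.74)]
```

View pics/w4.png

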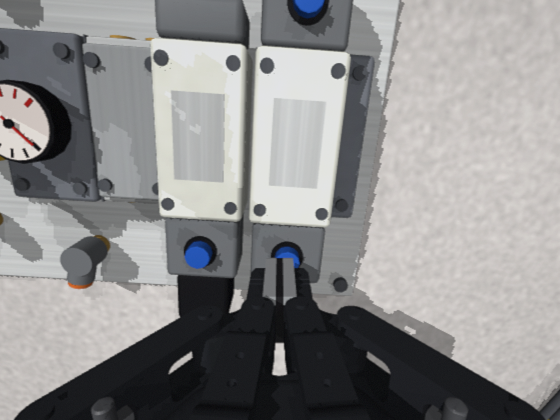

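```bash
python3 -m creep '[{"tx":0.003,"ty":0.022,"tz":0,"wx":0,"wy":0,"wz":0,"claw":0},{"tx":0.003,"ty":0.022,"tz":0.04,"wx":0,"wy":0,"wz":0,"claw":0},{"tx":0.003,"ty":0.022,"tz":0.07,"wx":0,"wy":0,"wz":0,"claw":0},{"tx":0.003,"ty":0.022,"tz":0.07,"wx":0,"wy":0,"wz":0,"claw":0}]';python3 -m creep '[{"tx":0,"ty":0,"tz":0.02,"wx":0,"wy":0,"wz":0,"claw":0},{"tx":0,"ty":0,"tz":0.02,"wx":0,"wy":0,"wz":0,"claw":0}]';python3 -m creep '[{"tx":0,"ty":0,"tz":0.015,"wx":0,"wy":0,"wz":0,"claw":0},{"tx":0,"ty":0,"tz":0.015,"wx":0,"wy":0,"wz":0,"claw":0}]'
```

```text
clock: 7.35
tcp_pos: [524.9, -100.4, 94.0]
eef_rot: [-0.0, 0.992, 0.13, -0.001]
force: [0.4, -0.1, 0.1]
gripper_width: 0.3
gripper_force: 0.0
clock: 7.55
tcp_pos: [525.4, -100.6, 91.7]
eef_rot: [0.0, 0.992, 0.13, 0.0]
force: [-0.1, 0.1, 1.9]
gripper_width: 0.2
gripper_force: 1.0
clock: 7.75
tcp_pos: [525.4, -100.6, 89.7]
eef_rot: [0.0, 0.992, 0.13, 0.0]
force: [-0.7, -0.0, 4.0]
gripper_width: 0.4
gripper_force: 1.9
```

```bash
python3 -m creep '[{"tx":0,"ty":0,"tz":0.01,"wx":0,"wy":0,"wz":0,"claw":0},{"tx":0,"ty":0,"tz":0.02,"wx":0,"wy":0,"wz":0,"claw":0},{"tx":0,"ty":0,"tz":0.02,"wx":0,"wy":0,"wz":0,"claw":0}]';python3 -m creep '[{"tx":0,"ty":0,"tz":0.008,"wx":0,"wy":0,"wz":0,"claw":0},{"tx":0,"ty":0,"tz":0.008,"wx":0,"wy":0,"wz":0,"claw":0}]'
```

```text
clock: 8.05
tcp_pos: [525.5, -100.6, 87.9]
eef_rot: [0.0, 0.991, 0.13, 0.001]
force: [-2.9, 1.4, 16.0]
gripper_width: 0.0
gripper_force: 7.6
clock: 8.25
tcp_pos: [525.6, -100.6, 87.7]
eef_rot: [0.001, 0.991, 0.13, 0.001]
force: [-6.8, 2.4, 24.6]
gripper_width: -0.3
gripper_force: 12.5
```

```bash
python3 -m creep '[{"tx":0,"ty":0,"tz":0,"wx":0,"wy":0,"wz":0,"claw":0},{"tx":0,"ty":0,"tz":0,"wx":0,"wy":0,"wz":0,"claw":0},{"tx":0,"ty":0,"tz":0,"wx":0,"wy":0,"wz":0,"claw":0},{"tx":0,"ty":0,"tz":0,"wx":0,"wy":0,"wz":0,"claw":0},{"tx":0,"ty":0,"tz":0,"wx":0,"wy":0,"wz":0,"claw":0},{"tx":0,"ty":0,"tz":0,"wx":0,"wy":0,"wz":0,"claw":0},{"tx":0,"ty":0,"tz":0,"wx":0,"wy":0,"wz":0,"claw":0},{"tx":0,"ty":0,"tz":0,"wx":0,"wy":0,"wz":0,"claw":0},{"tx":0,"ty":0,"tz":0,"wx":0,"wy":0,"wz":0,"claw":0},{"tx":0,"ty":0,"tz":0,"wx":0,"wy":0,"wz":0,"claw":0}]'
python3 -m creep '[{"tx":0,"ty":0,"tz":0,"wx":0,"wy":0,"wz":0,"claw":0},{"tx":0,"ty":0,"tz":0,"wx":0,"wy":0,"wz":0,"claw":0},{"tx":0,"ty":0,"tz":0,"wx":0,"wy":0,"wz":0,"claw":0},{"tx":0,"ty":0,"tz":-0.1,"wx":0,"wy":0,"wz":0,"claw":0},{"tx":0,"ty":0,"tz":-0.25,"wx":0,"wy":0,"wz":0,"claw":0},{"tx":0,"ty":0,"tz":-0.3,"wx":0,"wy":0,"wz":0,"claw":0},{"tx":0,"ty":0,"tz":-0.3,"wx":0,"wy":0,"wz":0,"claw":0}]'
python3 -m creep '[{"tx":0.25,"ty":0.015,"tz":0,"wx":0,"wy":0,"wz":0,"claw":0},{"tx":0.5,"ty":0.03,"tz":0,"wx":0,"wy":0,"wz":0,"claw":0},{"tx":0.75,"ty":0.045,"tz":0,"wx":0,"wy":0,"wz":0,"claw":0},{"tx":0.845,"ty":0.053,"tz":0.05,"wx":0,"wy":0,"wz":0,"claw":0},{"tx":0.845,"ty":0.053,"tz":0.1,"wx":0,"wy":0,"wz":0,"claw":0},{"tx":0.845,"ty":0.053,"tz":0.1,"wx":0,"wy":0,"wz":0,"claw":0}]'; python3 m.py w5
```

```text
clock: 9.25
tcp_pos: [525.6, -100.6, 87.7]
eef_rot: [0.001, 0.991, 0.13, 0.001]
force: [-6.8, 1.2, 25.0]
gripper_width: 0.2
gripper_force: 12.5
clock: 9.95
tcp_pos: [525.6, -100.6, 130.8]
eef_rot: [0.0, 0.992, 0.13, 0.001]
force: [-0.4, -0.2, -1.2]
gripper_width: 0.2
gripper_force: 0.0
clock: 10.55
tcp_pos: [648.4, -75.3, 112.7]
eef_rot: [-0.001, 0.991, 0.13, -0.002]
force: [-0.4, 0.1, -0.6]
gripper_width: 0.1
gripper_force: 0.0
10.6 [648.6 -75.5 113.9] [-0.1  0.1 -0.1]
blue [280.5 248.5] 430 [651.6 -75.1  92. ]
red [ 61.6 323. ] 27 [608.2  18.3 135. ]
lockout_top [([97.0, 352.0, 116.0, 365.0], 0.52)]
near_button_top []
far_button_top [([270.0, 236.0, 295.0, 256.0], 0.82), ([0.0, 330.0, 36.0, 380.0], 0.55)]
```

View pics/w5.png

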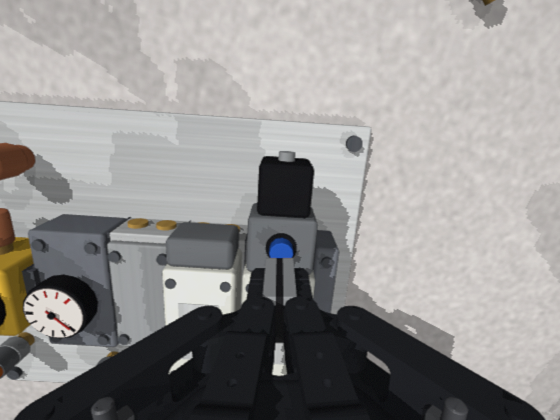

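The far override sits at (280,248), directly below the tip and about 1–2 mm ahead. Now I descend.

```bash
python3 -m creep '[{"tx":0.01,"ty":0,"tz":0.05,"wx":0,"wy":0,"wz":0,"claw":0},{"tx":0.01,"ty":0,"tz":0.1,"wx":0,"wy":0,"wz":0,"claw":0},{"tx":0.01,"ty":0,"tz":0.12,"wx":0,"wy":0,"wz":0,"claw":0},{"tx":0.01,"ty":0,"tz":0.12,"wx":0,"wy":0,"wz":0,"claw":0}]';python3 -m creep '[{"tx":0,"ty":0,"tz":0.015,"wx":0,"wy":0,"wz":0,"claw":0},{"tx":0,"ty":0,"tz":0.03,"wx":0,"wy":0,"wz":0,"claw":0},{"tx":0,"ty":0,"tz":0.03,"wx":0,"wy":0,"wz":0,"claw":0}]'
```

```text
clock: 11.15
tcp_pos: [650.9, -75.1, 96.6]
eef_rot: [-0.0, 0.992, 0.13, -0.001]
force: [-0.0, -0.6, 1.1]
gripper_width: 0.2
gripper_force: 0.0
clock: 11.45
tcp_pos: [651.2, -75.1, 92.6]
eef_rot: [-0.0, 0.992, 0.13, -0.0]
force: [0.6, -0.4, -0.0]
gripper_width: 0.1
gripper_force: 0.0
```

```bash
python3 -m creep '[{"tx":0,"ty":0,"tz":0.015,"wx":0,"wy":0,"wz":0,"claw":0},{"tx":0,"ty":0,"tz":0.03,"wx":0,"wy":0,"wz":0,"claw":0},{"tx":0,"ty":0,"tz":0.03,"wx":0,"wy":0,"wz":0,"claw":0}]';python3 -m creep '[{"tx":0,"ty":0,"tz":0.01,"wx":0,"wy":0,"wz":0,"claw":0},{"tx":0,"ty":0,"tz":0.014,"wx":0,"wy":0,"wz":0,"claw":0},{"tx":0,"ty":0,"tz":0.014,"wx":0,"wy":0,"wz":0,"claw":0}]'
```

```text
clock: 11.75
tcp_pos: [651.4, -75.2, 88.6]
eef_rot: [0.0, 0.992, 0.13, 0.0]
force: [0.2, 0.7, 5.4]
gripper_width: -0.2
gripper_force: 2.4
clock: 12.05
tcp_pos: [651.5, -75.2, 87.9]
eef_rot: [0.0, 0.992, 0.13, 0.001]
force: [-3.3, 0.6, 12.3]
gripper_width: 0.0
gripper_force: 6.1
```

Bottomed. I press slightly more, hold, then lift away.

```bash
python3 -m creep '[{"tx":0,"ty":0,"tz":0.012,"wx":0,"wy":0,"wz":0,"claw":0},{"tx":0,"ty":0,"tz":0.012,"wx":0,"wy":0,"wz":0,"claw":0},{"tx":0,"ty":0,"tz":0.012,"wx":0,"wy":0,"wz":0,"claw":0},{"tx":0,"ty":0,"tz":0.012,"wx":0,"wy":0,"wz":0,"claw":0},{"tx":0,"ty":0,"tz":0.012,"wx":0,"wy":0,"wz":0,"claw":0},{"tx":0,"ty":0,"tz":0.012,"wx":0,"wy":0,"wz":0,"claw":0},{"tx":0,"ty":0,"tz":0.012,"wx":0,"wy":0,"wz":0,"claw":0},{"tx":0,"ty":0,"tz":0.012,"wx":0,"wy":0,"wz":0,"claw":0},{"tx":0,"ty":0,"tz":0.012,"wx":0,"wy":0,"wz":0,"claw":0},{"tx":0,"ty":0,"tz":0.012,"wx":0,"wy":0,"wz":0,"claw":0}]'
python3 -m creep '[{"tx":0,"ty":0,"tz":0,"wx":0,"wy":0,"wz":0,"claw":0},{"tx":0,"ty":0,"tz":0,"wx":0,"wy":0,"wz":0,"claw":0},{"tx":0,"ty":0,"tz":0,"wx":0,"wy":0,"wz":0,"claw":0},{"tx":0,"ty":0,"tz":0,"wx":0,"wy":0,"wz":0,"claw":0},{"tx":0,"ty":0,"tz":-0.1,"wx":0,"wy":0,"wz":0,"claw":0},{"tx":0,"ty":0,"tz":-0.3,"wx":0,"wy":0,"wz":0,"claw":0},{"tx":0,"ty":0,"tz":-0.6,"wx":0,"wy":0,"wz":0,"claw":0},{"tx":-0.2,"ty":0,"tz":-0.8,"wx":0,"wy":0,"wz":0,"claw":0},{"tx":-0.5,"ty":0,"tz":-0.8,"wx":0,"wy":0,"wz":0,"claw":0},{"tx":-0.8,"ty":0,"tz":-0.8,"wx":0,"wy":0,"wz":0,"claw":0}]'
python3 -m creep '[{"tx":-0.25,"ty":0,"tz":0,"wx":0,"wy":0,"wz":0,"claw":0},{"tx":-0.5,"ty":0,"tz":0,"wx":0,"wy":0,"wz":0,"claw":0},{"tx":-0.5,"ty":0,"tz":0,"wx":0,"wy":0,"wz":0,"claw":0},{"tx":-0.5,"ty":0,"tz":0,"wx":0,"wy":0,"wz":0,"claw":0}]'; python3 m.py w6
python3 - <<'E'
from h import *
S=cams.grab_frame("scene");print(blobs(S,"red",(220,150,345,300)))
E
```

```text
clock: 13.05
tcp_pos: [651.6, -75.2, 87.8]
eef_rot: [0.001, 0.992, 0.13, 0.001]
force: [-7.3, 1.0, 22.4]
gripper_width: 0.3
gripper_force: 11.0
clock: 14.05
tcp_pos: [534.1, -106.2, 204.9]
eef_rot: [0.0, 0.991, 0.13, 0.001]
force: [0.9, -0.6, -0.3]
gripper_width: 0.1
gripper_force: 0.0
clock: 14.45
tcp_pos: [462.9, -125.7, 204.8]
eef_rot: [0.0, 0.992, 0.129, 0.0]
force: [1.1, -0.4, 0.5]
gripper_width: 0.4
gripper_force: 0.0
14.5 [ 463.5 -125.6  204.7] [1.3 0.2 0.3]
blue [205.9 124.7] 293 [513.7 -52.1  92. ]
blue [268.3 129. ] 274 [ 523.2 -100.7   92. ]
blue [529.1 246.1] 761 [ 484.8 -351.6   92. ]
lockout_top [([242.0, 0.0, 308.0, 188.0], 0.62)]
near_button_top [([260.0, 121.0, 281.0, 138.0], 0.67)]
far_button_top [([262.0, 122.0, 278.0, 138.0], 0.21)]
[(array([298.9, 186.2]), np.int32(66))]
```

View pics/w6.png

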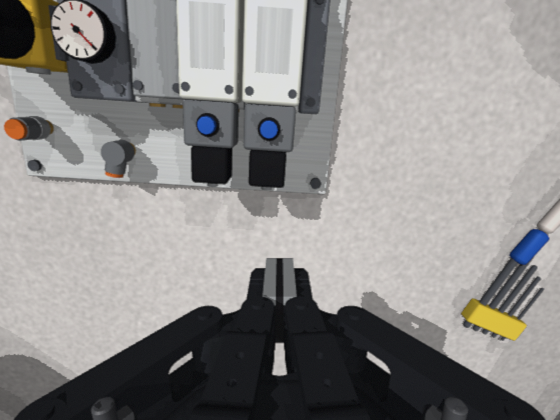

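Both near overrides are up at (206,125) and (268,129). The loose fittings are still standing, the gauge has dropped, the knob is still down and the arm is clear. I hand in.

```bash
python3 -c "
from station import job_done;print(job_done())"
```

```text
the job is handed in; nothing more can be done
None
```

I pushed the red shut-off knob fully down and it stayed there. I then held the double valve's near override, and after it the far one, fully down for over a second each, released both, and handed the job in at about 14.5 s with the arm clear and no sign of anything disturbed.

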